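Feed the waiting can into the under-sink pedal bin and latch the lid

TASK

Press the recycling bin's pedal down so that its lid rises and the empty can waiting on the side tray rolls into the bin by itself; do not touch the can. Then ease the pedal back up slowly so that the lid comes down to rest on its gasket without falling or slamming. Finally push the lid down against the gasket until its latch catches and it stays fully shut, leaving the bottle, crusher, sieve and door stop where they are.

Things in the scene. Friction and masses are not known exactly. Their poses are not given: they have to be found in the camera images.
- bin: Green bin, 150 (x) x 170 (y) mm, rim 200 mm high, walls 5 mm, inner floor 80 mm up, screwed to the board. Origin: centre of its underside, z up; its -x side is the front, with the pedal, roughly towards the robot. Lid hinged along the top of the -y side. On the +y side a feed tray (150 mm wide, 30 mm walls) slopes down to the rim, at y 88 to 201, z 200 to 255 mm in this frame.
- lid (a joint): Angle of the yellow lid, rad: 0 shut, 0.78 fully open (+y edge up). Starts latched (under 0.02). Always 2.25 x pedal. The can passes under it above about 0.4 and rolls in within 1 s. Let go, it bangs shut in 0.25 s; eased means over 1 s, well under 2 rad/s. Eased down it rests unlatched at about 0.1, its edge 16 mm up; pushed there with about 8 N at lid_press it snaps shut, under 0.02, and stays.
- lid_press (a point): Centre of a black rubber disc, 40 mm across, on top of the lid: the place to push it down. On the shut lid it is at (-20, 30, 208) mm in the bin's frame; it moves with the lid, 115 mm from the hinge. 50 mm from it towards the free (+y) edge a flap stands 41 mm high across the lid; the rest of the lid's top is flat and clear.
- lid_hinge (a point): Middle of the lid's hinge line, at (0, -85, 200) mm in the bin's frame; x is the hinge axis.
- pedal_top (a point): Centre of the pad's top face: the place to press. With the pedal up it lies 149 mm in front of (-x) and 30 mm above the pedal's hinge, 78 mm above the board and 99 mm in front of the bin's front wall; it travels 50 mm down, to 28 mm above the board. A black catch housing sticks out 33 mm from the front wall at y = 65, z = 175 to 207 mm in the bin's frame.
- can_center (a point): Centre of the empty red and silver aluminium can, 66 mm across, 115 mm long, about 20 g. It starts lying on the tray along the bin's x axis, at about y = 122, z = 241 mm in the bin's frame, held back only by the flap of the shut lid. Once rolled in, it lies below z = 150 mm between the bin's walls.
- can: The same can; its frame rolls with it.
- beer_bottle: Bystander: empty brown glass bottle, 62 mm across, 200 mm high, standing upright. Origin: centre of its underside.
- can_crusher: Bystander: upright aluminium can crusher with a press lever, foot 110 x 110 mm, 212 mm high. Origin: centre of its underside.
- sieve: Bystander: blue plastic sieve, bowl 150 mm across and 55 mm high, with a 95 mm handle towards its -x. Origin: centre of its underside.
- door_stop: Bystander: wooden door stop with a rubber tip at its +x end, 130 x 42 x 36 mm, lying flat. Origin: centre of its underside.
- pedal: Steel pedal lever with a black ribbed rubber pad, 50 (x) x 64 (y) x 8 mm, at its -x end. Origin: its hinge, at (-25, 0, 48) mm in the bin's frame, inside the plinth; it turns about y, in all 0.345 rad downwards (lid angle = 2.25 x pedal angle). A spring and the lid push it up. Pressing takes about 13 N on the pad to free the latch, then 2 to 3 N; pushing the lid down raises it.
Not all that is in view belongs to the job. Of the things that look like the can, the middle-sized one is meant.

How it is judged:
By the outcome, as a careful person would: the job done as asked, in the order asked, and still so for the second after the job is handed in, with the robot touching nothing.
It also fails if it takes over 48 s, if anything falls off the work surface, if the arm or the gripper's body presses on something with over 40 N, if the wrist force passes 120 N, or if a joint passes its speed limit or range.

ROBOT

A 7-joint arm with a two-finger parallel gripper is mounted at the origin on the work surface. World frame = base frame: x ahead of the robot, y to its left, z up, the work surface at z = 0. Lengths are in m, angles in rad, forces in N, time in s.
With the tool pointing down it reaches from about 0.425 to 0.925 m from the base axis. Payload 6.8 kg.
Tool frame: the origin (TCP) lies midway between the tips of the shut fingers; the grasp point (between the pads) lies 19 mm behind it; z points along the fingers, y is the direction in which the jaws open and shut (so a half turn about z gives the same grasp; the last joint's range is limited). The gripper opens to 88 mm and grips with 3 to 60 N. Pads are 20 mm wide; open, the fingers measure 115 mm over their backs; the gripper's body (75 mm by 178 mm) begins 61 mm behind the grasp point.
Start: joints at [1.068, 0.477, 0.022, 1.555, -0.011, 1.109, -0.083], TCP at [0.26, -0.623, 0.223] pointing down, gripper open.
Joint ranges: [-2.96, 2.96], [-0.34, 2.1], [-1.41, 1.46], [0.24, 2.44], [-1.37, 4.51], [0.17, 1.92], [-2.96, 2.96]. Speed limits (rad/s): [2.39, 2.39, 3.14, 3.14, 3.14, 3.14, 3.14].

INTERFACE

Orientations are given as a rotation vector (axis times angle).
In Python, from station import robot gives the robot as it stands.
- The arm moves only by the tool arm_command, never from a script. Its argument "targets" is a list that holds one entry, the list of rows, each a list of 7 numbers: the closure, from 0 (fully open) to 1 (shut), then the shift along the world's x, y, z in m, then the turn, a rotation vector about the world's x, y, z in rad. A call has 1 to 5 rows; each row is the pose to reach, as a shift and turn from the pose commanded when the call began; what a row does not reach only later rows make up. A row lasts 1/12 s, in which the tool goes at most 41.7 mm and 7.16 degrees, less where a joint would pass 70% of its speed; a pose out of reach is approached as far as the arm can. A call with a gripper value outside its range is refused whole. The fingers move at their own pace and stop on an object; "squeeze" is the grip in N (left out, the last holds). Time passes only in rows, so rows that repeat a pose let the fingers close. It gives the time, the measured TCP pose, the force and the opening at its end, in the units of the state.
- robot.sense(): the state, without advancing time (a new reading comes with each control period).
- robot.read_camera(name): name is "side" or "top"; returns a dict with "img" (480x640x3 uint8, blue, green, red), "camera_matrix" (3x3 intrinsics, pixels), "k1" (the pictures are not rectified: a ray, as slopes to the right and down, at radius r is drawn at 1 + k1 r^2 times it, then the intrinsics apply), "pose" (4x4, takes a point from camera to world coordinates). Camera axes: x right, y down, z forward; pixel columns grow to the right and rows downward; lengths in m; the calibration is good to about 2 mm. A picture is of the moment at which its call begins. There is no depth.
- robot.close_job(): hands the job in, once; it reports no verdict.
The state is a dict: "time": time; "qpos": joint angles; "joint_vel": joint speeds; "tau": joint torques, N m; "tcp_pos": TCP position; "tcp_rot": TCP orientation; "force": force on the tool from outside, world axes, zero at the start; "torque": the same for the moment, N m; "grip_width": finger opening in m.
Only numpy, scipy, OpenCV 4.12 (cv2) and the standard library are available. Lean on these libraries where they do the work, as an engineer would, in place of code of your own. Each camera call takes 0.05 s, during which the arm holds its last target.

## Working session

There is one attempt and no reset: what is moved stays moved. The work goes in short steps, Python scripts to look and compute and a tool call to move; the robot and the scene stay as the last step left them, time stands still between calls to the robot, and variables do not carry over. Pictures are saved under pics/ and viewed, and the job is handed in when it is done.

Besides the shell and the picture viewer there is one more tool, called after ">>>" by a JSON object that holds its "name" and its "arguments", one argument or row to a line. arm_command: Moves the arm, as the interface text tells. Its arguments: {"type":"object","properties":{"targets":{"type":"array","items":{"type":"array","items":{"type":"array","items":{"type":"number"}}}},"squeeze":{"type":"number"}},"required":["targets"]}

```bash
mkdir -p pics; ls; python3 - <<'E'
from station import robot
import cv2
print(robot.sense())
for n in("side","top"):
    c=robot.read_camera(n); cv2.imwrite(f"pics/{n}0.png",c["img"]); print(n,c["camera_matrix"],c["k1"],c["pose"])
E
```

```text
pics
{'time': 0.0, 'qpos': array([ 1.06790379,  0.47776984,  0.022363  ,  1.5564395 , -0.01148409,
        1.1092897 , -0.08310058]), 'joint_vel': array([ 7.71670545e-04, -7.25280078e-04, -1.26202090e-04, -6.68930707e-04,
       -2.79469934e-04, -1.35776316e-03,  9.21388517e-05]), 'tau': array([-1.61627131e-04, -5.82847095e+01,  1.53465170e+00, -2.72606313e+01,
       -5.43602253e-02,  1.69015367e-02,  1.31034085e-04]), 'tcp_pos': array([ 0.2593554 , -0.6225399 ,  0.22170752]), 'tcp_rot': array([-3.07890923e+00, -6.15796244e-01,  7.85261604e-04]), 'force': array([ 1.05780382, -0.02274514,  0.60213348]), 'torque': array([-0.01613485,  0.03399587, -0.01458812]), 'grip_width': 0.08781336795285741}
side [[529.83432787   0.         315.46442659]
 [  0.         529.83432787 236.38666333]
 [  0.           0.           1.        ]] -0.1460333589964167 [[ 0.98241436  0.15194973 -0.10850486  0.69242896]
 [ 0.18670153 -0.80609693  0.56156058 -0.54126758]
 [-0.00213646 -0.5719432  -0.82029045  1.06843027]
 [ 0.          0.          0.          1.        ]]
top [[454.15521236   0.         321.20003796]
 [  0.         454.15521236 227.66503698]
 [  0.           0.           1.        ]] -0.031195108873288527 [[-0.00295617 -0.99188004  0.12714265  0.46437369]
 [-0.99986473  0.00498894  0.0156726   0.07258317]
 [-0.01617965 -0.12707912 -0.99176061  1.06472305]
 [ 0.          0.          0.          1.        ]]
```

View pics/side0.png

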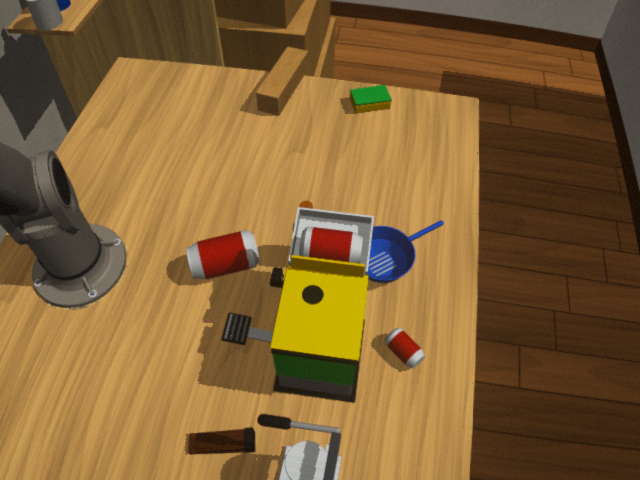

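View pics/top0.png

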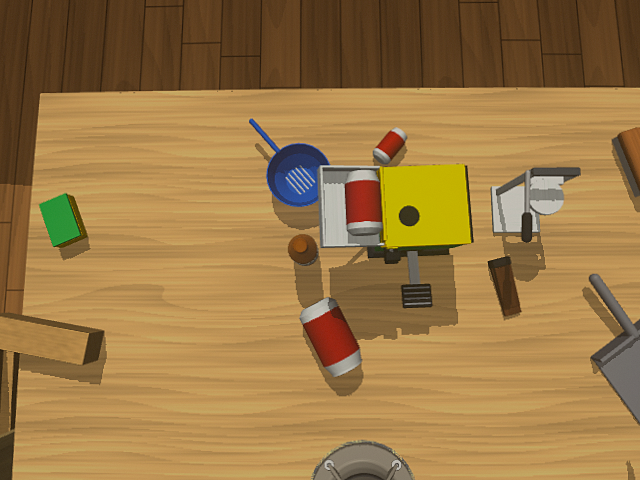

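The top view shows the pad at about (416,295), the lid disc at (409,216) and the can at (363,202). In the side view the pad is at about (237,328) and the disc at (313,294). The bigger and smaller cans are decoys. Next I'll measure these.

```bash
cat > h.py <<'E'
import numpy as np, cv2
from station import robot
def ray(c,px):
    K=c["camera_matrix"]; k=c["k1"]
    p=cv2.undistortPoints(np.array([[px]],float),K,np.array([k,0,0,0,0.]))[0,0]
    R=c["pose"][:3,:3]; return c["pose"][:3,3], R@np.array([p[0],p[1],1.])
def onz(c,px,z):
    o,d=ray(c,px); return o+d*(z-o[2])/d[2]
def tri(c1,p1,c2,p2):
    o1,d1=ray(c1,p1);o2,d2=ray(c2,p2);d1/=np.linalg.norm(d1);d2/=np.linalg.norm(d2)
    A=np.stack([d1,-d2],1);t=np.linalg.lstsq(A,o2-o1,rcond=None)[0]
    a=o1+d1*t[0];b=o2+d2*t[1];return (a+b)/2,np.linalg.norm(a-b)
def blob(mask,near,minA=15):
    n,l,s,ce=cv2.connectedComponentsWithStats(mask.astype(np.uint8))
    best=min((i for i in range(1,n) if s[i,4]>=minA),key=lambda i:np.hypot(*(ce[i]-near)))
    return ce[best],s[best],l==best
E
python3 - <<'E'
from h import *
S=robot.read_camera("side");T=robot.read_camera("top")
yel=lambda im:(im[...,2]>120)&(im[...,1]>100)&(im[...,0]<60)
R={}
for n,c,near in(("S",S,(313,294)),("T",T,(409,216))):
    im=c["img"].astype(int); dark=im.max(2)<75
    R[n]=blob(dark,near); print(n,R[n][0],R[n][1])
    m,s,l=blob(yel(im),near,500)
    cnt=max(cv2.findContours(l.astype(np.uint8),0,2)[0],key=cv2.contourArea)
    print("yellow",s,cv2.approxPolyDP(cnt,6,True)[:,0].tolist())
print("disc tri",tri(S,R["S"][0],T,R["T"][0]), onz(T,R["T"][0],.208),onz(S,R["S"][0],.208))
P={}
for n,c,near in(("S",S,(237,328)),("T",T,(416,295))):
    im=c["img"].astype(int); dark=((im.max(2)<75)*255).astype(np.uint8)
    dark=cv2.morphologyEx(dark,cv2.MORPH_CLOSE,np.ones((5,5)))
    m,s,l=blob(dark>0,near); cnt=max(cv2.findContours(l.astype(np.uint8),0,2)[0],key=cv2.contourArea)
    r=cv2.minAreaRect(cnt); P[n]=r[0]; print(n,m,s,r, onz(c,r[0],.078))
print("pad",tri(S,P["S"],T,P["T"]))
cv2.imwrite("pics/s1.png",cv2.resize(S["img"][190:410,180:400],None,fx=2.7,fy=2.7))
cv2.imwrite("pics/t1.png",cv2.resize(T["img"][120:330,300:500],None,fx=2.8,fy=2.8))
E
```

```text
S [312.24221453 294.21453287] [302 286  21  18 289]
yellow [ 270  266   99   95 6835] [[288, 266], [270, 347], [360, 359], [367, 276]]
T [408.69480519 215.66233766] [399 206  20  20 308]
yellow [ 379  164   92   85 6615] [[464, 164], [380, 166], [381, 246], [470, 243]]
disc tri (array([ 0.59674225, -0.08067282,  0.20730861]), np.float64(0.0004643123666866782)) [ 0.59641585 -0.0806263   0.208     ] [ 0.59703371 -0.080952    0.208     ]
S [236.39722222 328.57777778] [222 313  30  32 720] ((237.10975646972656, 328.48779296875), (26.819726943969727, 29.543603897094727), 12.094757080078125) [ 0.44669455 -0.11877459  0.078     ]
T [416.17391304 295.42173913] [401 284  32  24 690] ((416.5, 295.5), (23.0, 31.0), 90.0) [ 0.44302793 -0.11599792  0.078     ]
pad (array([ 0.44406287, -0.11666704,  0.07216966]), np.float64(0.0024775199864181525))
```

View pics/s1.png

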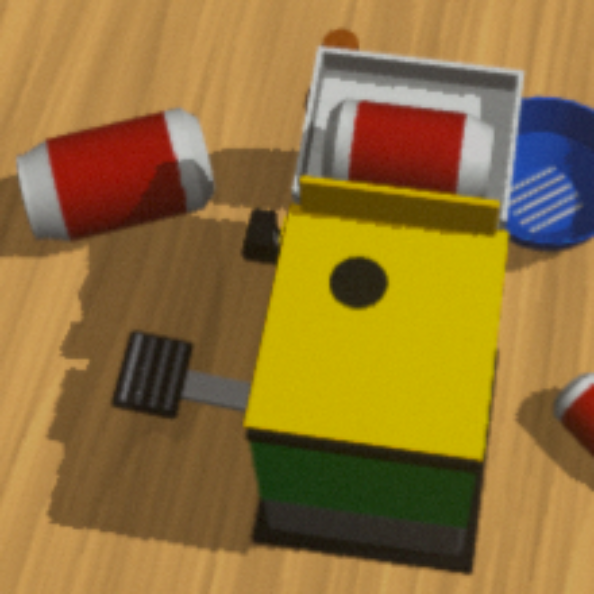

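View pics/t1.png

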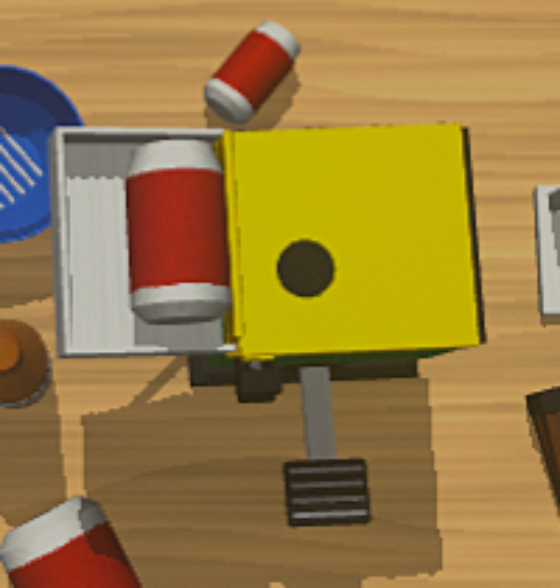

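>>> {"name": "arm_command", "arguments": {
  "targets": [
    [[1, 0.01, 0.03, 0.01, 0, 0, -0.04], [1, 0.02, 0.06, 0.02, 0, 0, -0.08], [1, 0.03, 0.09, 0.03, 0, 0, -0.12], [1, 0.045, 0.125, 0.03, 0, 0, -0.16], [1, 0.06, 0.16, 0.03, 0, 0, -0.2]]
  ],
  "squeeze": 20
}}

```text
time: 0.62
tcp_pos: [0.3198, -0.4621, 0.2533]
tcp_rot: [3.126, 0.3, 0.001]
force: [0.6, 0.6, 0.4]
grip_width: 0.058
```

```bash
python3 - <<'E'
from h import *
T=robot.read_camera("top");S=robot.read_camera("side")
print(robot.sense()['tcp_pos'])
print("bigcan",onz(T,(331,337),.045))
W=[onz(T,p,.206) for p in((380,166),(464,164),(470,243),(381,246))]
for w in W: print(w.round(3))
for p in((288,266),(270,347),(360,359),(367,276)): print(onz(S,p,.206).round(3))
cv2.imwrite("pics/t2.png",T["img"])
E
```

```text
[ 0.32348474 -0.45720809  0.25288474]
bigcan [0.35255907 0.06785803 0.045     ]
[ 0.694 -0.028  0.206]
[ 0.697 -0.191  0.206]
[ 0.544 -0.196  0.206]
[ 0.539 -0.027  0.206]
[ 0.54  -0.028  0.206]
[ 0.544 -0.197  0.206]
[ 0.702 -0.189  0.206]
[ 0.691 -0.022  0.206]
```

>>> {"name": "arm_command", "arguments": {
  "targets": [
    [[1, 0.012, 0.035, 0, 0, 0, -0.04], [1, 0.024, 0.07, 0, 0, 0, -0.08], [1, 0.036, 0.105, 0, 0, 0, -0.12], [1, 0.048, 0.14, 0, 0, 0, -0.16], [1, 0.06, 0.175, 0, 0, 0, -0.16]]
  ]
}}

```text
time: 1.13
tcp_pos: [0.3797, -0.287, 0.2527]
tcp_rot: [3.141, 0.051, 0.0]
force: [0.7, -0.1, 0.3]
grip_width: 0.0164
```

>>> {"name": "arm_command", "arguments": {
  "targets": [
    [[1, 0.012, 0.035, 0, 0, 0, 0], [1, 0.024, 0.07, 0, 0, 0, 0], [1, 0.036, 0.105, -0.01, 0, 0, 0], [1, 0.05, 0.14, -0.03, 0, 0, 0], [1, 0.061, 0.171, -0.05, 0, 0, 0]]
  ]
}}

```text
time: 1.55
tcp_pos: [0.442, -0.1157, 0.203]
tcp_rot: [3.141, 0.055, 0.005]
force: [0.4, 0.1, -2.0]
grip_width: 0.0008
```

>>> {"name": "arm_command", "arguments": {
  "targets": [
    [[1, 0, 0, -0.03, 0, 0, 0], [1, 0, 0, -0.06, 0, 0, 0], [1, 0, 0, -0.08, 0, 0, 0], [1, 0, 0, -0.1, 0, 0, 0], [1, 0, 0, -0.1, 0, 0, 0]]
  ]
}}

```text
time: 1.97
tcp_pos: [0.4382, -0.1171, 0.0995]
tcp_rot: [-3.14, -0.055, 0.01]
force: [-0.3, 0.6, 0.6]
grip_width: 0.0004
```

```bash
python3 - <<'E'
from h import *
T=robot.read_camera("top");S=robot.read_camera("side")
print(robot.sense())
cv2.imwrite("pics/t3.png",cv2.resize(T["img"][120:360,280:560],None,fx=2,fy=2))
cv2.imwrite("pics/s3.png",cv2.resize(S["img"][150:430,100:400],None,fx=2,fy=2))
E
```

```text
{'time': 2.0667, 'qpos': array([ 0.34486303,  0.30359052, -0.25616658,  2.15771065,  0.11837517,
        0.6945097 , -1.5275115 ]), 'joint_vel': array([ 0.00458813, -0.03063473, -0.00375903, -0.02130438, -0.0019671 ,
        0.0028495 , -0.00061336]), 'tau': array([-1.14038489e-01, -3.76656783e+01, -1.07425701e+00, -1.85317522e+01,
        3.32358561e-02, -1.17357764e-01, -2.74303823e-02]), 'tcp_pos': array([ 0.44041817, -0.11737915,  0.10255998]), 'tcp_rot': array([-3.14079462e+00, -5.43176111e-02,  2.19584701e-03]), 'force': array([ 0.64895083, -0.20040187,  0.56437681]), 'torque': array([0.052082  , 0.01533172, 0.01161741]), 'grip_width': 0.00047793941177354466}
```

View pics/s3.png

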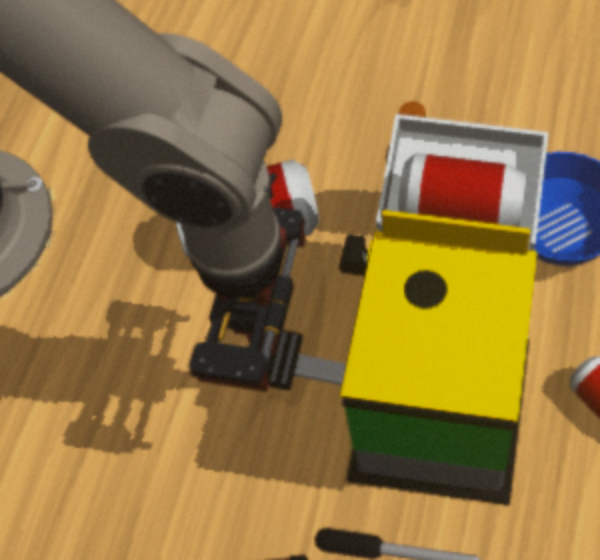

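View pics/t3.png

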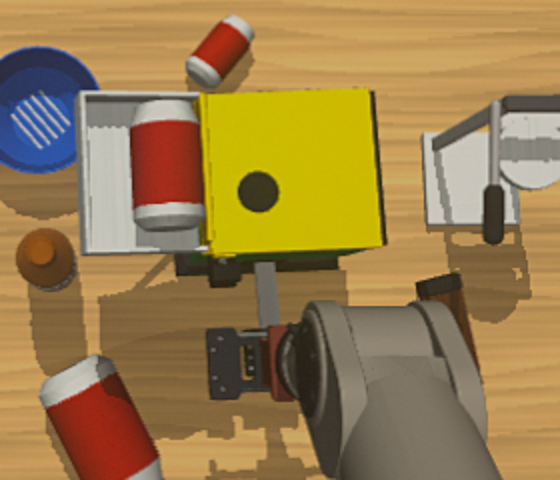

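The closed fingers are 25 mm above the pad, the gripper is clear of the catch housing, and the can hasn't moved. Pressing now.

>>> {"name": "arm_command", "arguments": {
  "targets": [
    [[1, 0, 0, -0.008, 0, 0, 0], [1, 0, 0, -0.015, 0, 0, 0], [1, 0, 0, -0.021, 0, 0, 0], [1, 0, 0, -0.025, 0, 0, 0], [1, 0, 0, -0.028, 0, 0, 0]]
  ]
}}

```text
time: 2.48
tcp_pos: [0.4406, -0.1174, 0.0766]
tcp_rot: [3.14, 0.054, -0.002]
force: [-8.8, 1.3, 21.3]
grip_width: 0.0004
```

>>> {"name": "arm_command", "arguments": {
  "targets": [
    [[1, 0, 0, -0.003, 0, 0, 0], [1, 0, 0, -0.006, 0, 0, 0], [1, 0, 0, -0.009, 0, 0, 0], [1, 0, 0, -0.012, 0, 0, 0], [1, 0, 0, -0.015, 0, 0, 0]]
  ]
}}

```text
time: 2.9
tcp_pos: [0.4403, -0.1172, 0.0592]
tcp_rot: [3.141, 0.054, -0.001]
force: [-2.4, -0.4, 2.3]
grip_width: 0.0003
```

>>> {"name": "arm_command", "arguments": {
  "targets": [
    [[1, 0, 0, -0.004, 0, 0, 0], [1, 0, 0, -0.008, 0, 0, 0], [1, 0, 0, -0.012, 0, 0, 0], [1, 0, 0, -0.016, 0, 0, 0], [1, 0, 0, -0.02, 0, 0, 0]]
  ]
}}

```text
time: 3.32
tcp_pos: [0.4406, -0.1171, 0.0392]
tcp_rot: [3.141, 0.055, -0.0]
force: [-1.6, 0.1, 2.3]
grip_width: 0.0004
```

>>> {"name": "arm_command", "arguments": {
  "targets": [
    [[1, 0, 0, -0.003, 0, 0, 0], [1, 0, 0, -0.006, 0, 0, 0], [1, 0, 0, -0.008, 0, 0, 0], [1, 0, 0, -0.009, 0, 0, 0], [1, 0, 0, -0.009, 0, 0, 0]]
  ]
}}

```text
time: 3.73
tcp_pos: [0.4413, -0.117, 0.0307]
tcp_rot: [-3.141, -0.055, -0.002]
force: [1.0, -0.5, 1.5]
grip_width: 0.0004
```

```bash
python3 - <<'E'
from h import *
S=robot.read_camera("side")
s=robot.sense();print(s['time'],s['tcp_pos'],s['force'])
cv2.imwrite("pics/s4.png",cv2.resize(S["img"][150:430,100:400],None,fx=2,fy=2))
E
```

```text
3.7833 [ 0.44122176 -0.11708498  0.030793  ] [ 0.73385858 -0.95359409  1.33826413]
```

View pics/s4.png

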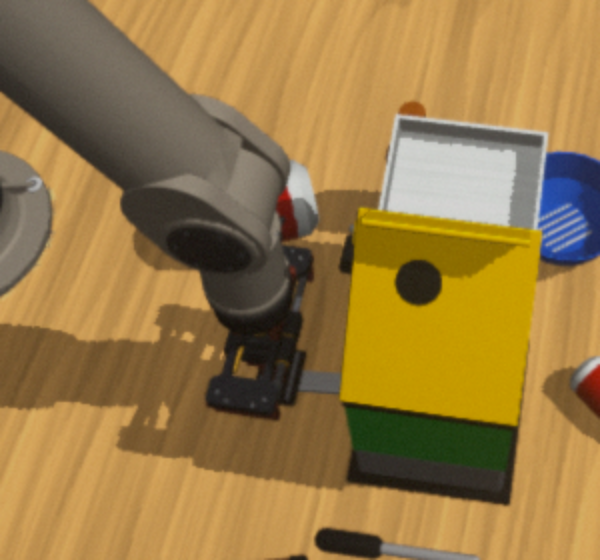

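The lid is up and the can has left the tray. I'll hold while it settles.

>>> {"name": "arm_command", "arguments": {
  "targets": [
    [[1, 0, 0, 0, 0, 0, 0], [1, 0, 0, 0, 0, 0, 0], [1, 0, 0, 0, 0, 0, 0], [1, 0, 0, 0, 0, 0, 0], [1, 0, 0, 0, 0, 0, 0]]
  ]
}}

```text
time: 4.2
tcp_pos: [0.441, -0.117, 0.0308]
tcp_rot: [3.141, 0.055, 0.001]
force: [0.7, -1.5, 2.6]
grip_width: 0.0004
```

>>> {"name": "arm_command", "arguments": {
  "targets": [
    [[1, 0, 0, 0, 0, 0, 0], [1, 0, 0, 0, 0, 0, 0], [1, 0, 0, 0, 0, 0, 0], [1, 0, 0, 0, 0, 0, 0], [1, 0, 0, 0, 0, 0, 0]]
  ]
}}

```text
time: 4.62
tcp_pos: [0.4406, -0.117, 0.0306]
tcp_rot: [-3.141, -0.055, 0.0]
force: [0.9, -0.8, 1.3]
grip_width: 0.0002
```

```bash
python3 - <<'E'
from h import *
T=robot.read_camera("top")
s=robot.sense();print(s['time'],s['tcp_pos'],s['force'])
cv2.imwrite("pics/t4.png",cv2.resize(T["img"][120:360,280:560],None,fx=2,fy=2))
E
```

```text
4.6667 [ 0.44062309 -0.11705141  0.03064839] [ 1.49353941 -0.58605193  1.43912963]
```

View pics/t4.png

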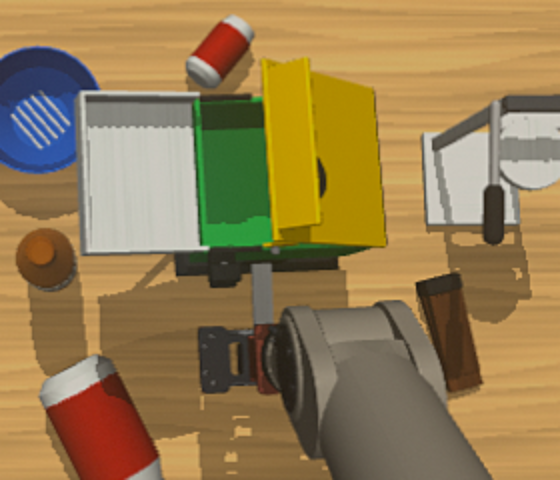

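The tray is empty, the lid is up and the can is inside the bin, hidden under the lid. Now I'll ease the pedal up at about 18 mm/s.

>>> {"name": "arm_command", "arguments": {
  "targets": [
    [[1, 0, 0, 0.001, 0, 0, 0], [1, 0, 0, 0.0025, 0, 0, 0], [1, 0, 0, 0.004, 0, 0, 0], [1, 0, 0, 0.0055, 0, 0, 0], [1, 0, 0, 0.007, 0, 0, 0]]
  ]
}}

```text
time: 5.08
tcp_pos: [0.44, -0.1171, 0.0377]
tcp_rot: [-3.141, -0.055, 0.002]
force: [0.1, -1.1, 1.2]
grip_width: 0.0005
```

>>> {"name": "arm_command", "arguments": {
  "targets": [
    [[1, 0, 0, 0.0015, 0, 0, 0], [1, 0, 0, 0.003, 0, 0, 0], [1, 0, 0, 0.0045, 0, 0, 0], [1, 0, 0, 0.006, 0, 0, 0], [1, 0, 0, 0.0075, 0, 0, 0]]
  ]
}}

```text
time: 5.5
tcp_pos: [0.4403, -0.1171, 0.0452]
tcp_rot: [3.141, 0.055, -0.001]
force: [-1.8, 0.1, 1.8]
grip_width: 0.0007
```

>>> {"name": "arm_command", "arguments": {
  "targets": [
    [[1, 0, 0, 0.0015, 0, 0, 0], [1, 0, 0, 0.003, 0, 0, 0], [1, 0, 0, 0.0045, 0, 0, 0], [1, 0, 0, 0.006, 0, 0, 0], [1, 0, 0, 0.0075, 0, 0, 0]]
  ]
}}

```text
time: 5.92
tcp_pos: [0.4406, -0.1171, 0.0528]
tcp_rot: [3.141, 0.055, -0.0]
force: [-2.2, -0.2, 1.4]
grip_width: 0.0006
```

>>> {"name": "arm_command", "arguments": {
  "targets": [
    [[1, 0, 0, 0.0015, 0, 0, 0], [1, 0, 0, 0.003, 0, 0, 0], [1, 0, 0, 0.0045, 0, 0, 0], [1, 0, 0, 0.006, 0, 0, 0], [1, 0, 0, 0.0075, 0, 0, 0]]
  ]
}}

```text
time: 6.33
tcp_pos: [0.441, -0.1171, 0.0604]
tcp_rot: [3.141, 0.055, 0.001]
force: [-0.9, -0.2, 2.1]
grip_width: 0.0005
```

>>> {"name": "arm_command", "arguments": {
  "targets": [
    [[1, 0, 0, 0.0015, 0, 0, 0], [1, 0, 0, 0.003, 0, 0, 0], [1, 0, 0, 0.0045, 0, 0, 0], [1, 0, 0, 0.006, 0, 0, 0], [1, 0, 0, 0.0075, 0, 0, 0]]
  ]
}}

```text
time: 6.75
tcp_pos: [0.4415, -0.1171, 0.0681]
tcp_rot: [3.141, 0.055, 0.002]
force: [1.7, -1.0, 1.4]
grip_width: 0.0006
```

```bash
python3 - <<'E'
from h import *
T=robot.read_camera("side")
s=robot.sense();print(s['time'],s['tcp_pos'],s['force'])
cv2.imwrite("pics/s5.png",cv2.resize(T["img"][150:430,100:400],None,fx=2,fy=2))
E
```

```text
6.8 [ 0.44149023 -0.11705419  0.06826134] [1.47540011 0.56623441 1.99779296]
```

View pics/s5.png

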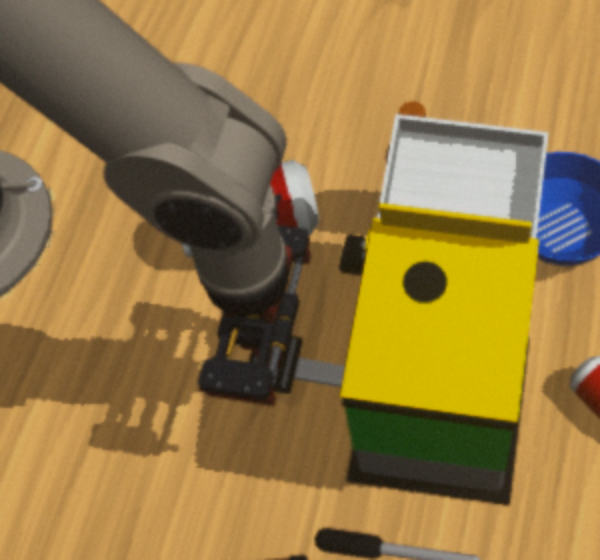

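The lid is nearly down, with the finger still on the pad. I'll finish slowly and then lift away.

>>> {"name": "arm_command", "arguments": {
  "targets": [
    [[1, 0, 0, 0.001, 0, 0, 0], [1, 0, 0, 0.002, 0, 0, 0], [1, 0, 0, 0.003, 0, 0, 0], [1, 0, 0, 0.004, 0, 0, 0], [1, 0, 0, 0.005, 0, 0, 0]]
  ]
}}

```text
time: 7.22
tcp_pos: [0.4407, -0.1171, 0.0728]
tcp_rot: [3.141, 0.055, 0.0]
force: [0.9, -0.3, 1.0]
grip_width: 0.0002
```

>>> {"name": "arm_command", "arguments": {
  "targets": [
    [[1, 0, 0, 0.001, 0, 0, 0], [1, 0, 0, 0.003, 0, 0, 0], [1, 0, 0, 0.005, 0, 0, 0], [1, 0, 0, 0.007, 0, 0, 0], [1, 0, 0, 0.01, 0, 0, 0]]
  ]
}}

```text
time: 7.63
tcp_pos: [0.4401, -0.1171, 0.0826]
tcp_rot: [-3.141, -0.054, 0.002]
force: [-0.3, -0.0, -0.3]
grip_width: 0.0005
```

>>> {"name": "arm_command", "arguments": {
  "targets": [
    [[1, 0, 0, 0.02, 0, 0, 0], [1, 0, 0, 0.05, 0, 0, 0], [1, 0, 0, 0.085, 0, 0, 0], [1, 0, 0, 0.12, 0, 0, 0], [1, 0, 0, 0.155, 0, 0, 0]]
  ]
}}

```text
time: 8.05
tcp_pos: [0.4399, -0.1169, 0.2394]
tcp_rot: [-3.141, -0.055, 0.001]
force: [0.1, -0.6, 0.7]
grip_width: 0.0
```

>>> {"name": "arm_command", "arguments": {
  "targets": [
    [[1, 0, 0, 0.03, 0, 0, 0], [1, 0, 0, 0.05, 0, 0, 0], [1, 0, 0, 0.06, 0, 0, 0], [1, 0, 0, 0.06, 0, 0, 0], [1, 0, 0, 0.06, 0, 0, 0]]
  ]
}}

```text
time: 8.47
tcp_pos: [0.4402, -0.1171, 0.2969]
tcp_rot: [-3.141, -0.054, 0.001]
force: [0.4, 0.2, -0.5]
grip_width: 0.0009
```

```bash
python3 - <<'E'
from h import *
S=robot.read_camera("side");T=robot.read_camera("top")
s=robot.sense();print(s['time'],s['tcp_pos'],s['force'])
R=[]
for c,near in((S,(312,291)),(T,(409,216))):
    d,st,_=blob(c["img"].max(2)<75,near); print(d,st); R.append(d)
print(tri(S,R[0],T,R[1]))
a=cv2.resize(S["img"][180:400,160:400],(400,367));b=cv2.resize(T["img"][120:340,280:520],(400,367))
cv2.imwrite("pics/b6.png",np.hstack([a,b]))
E
```

```text
8.5667 [ 0.4395582  -0.11697101  0.2958602 ] [-0.49943309 -0.26967017  0.38246679]
[312.07284768 292.07284768] [302 283  21  19 302]
[410.13486842 214.73355263] [401 205  19  20 304]
(array([ 0.59682744, -0.08168224,  0.21734694]), np.float64(0.00020208893717489873))
```

View pics/b6.png

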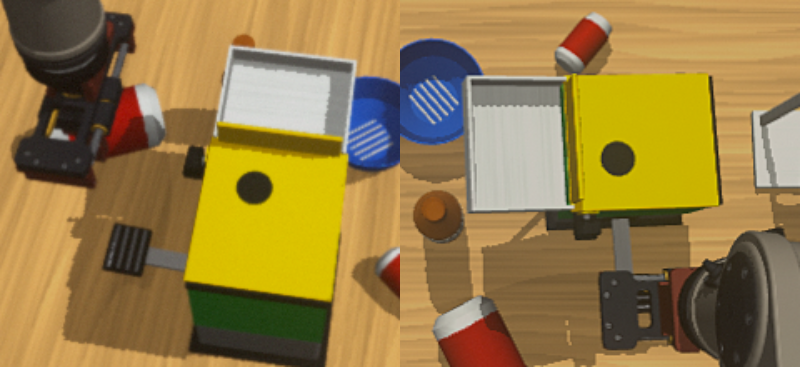

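The lid rests unlatched with the disc at z = 0.217, 10 mm above its shut height, or about 0.09 rad. The tray is empty and nothing else has moved. Next I'll move over the disc.

>>> {"name": "arm_command", "arguments": {
  "targets": [
    [[1, 0.03, 0.007, 0, 0, 0, 0], [1, 0.065, 0.014, 0, 0, 0, 0], [1, 0.1, 0.021, 0, 0, 0, 0], [1, 0.13, 0.028, 0, 0, 0, 0], [1, 0.156, 0.035, 0, 0, 0, 0]]
  ]
}}

```text
time: 8.98
tcp_pos: [0.5977, -0.0815, 0.2951]
tcp_rot: [-3.14, -0.055, 0.005]
force: [-0.2, -0.6, 0.2]
grip_width: 0.0004
```

>>> {"name": "arm_command", "arguments": {
  "targets": [
    [[1, 0, 0, 0, 0, 0, 0], [1, 0, 0, -0.015, 0, 0, 0], [1, 0, 0, -0.03, 0, 0, 0], [1, 0, 0, -0.045, 0, 0, 0], [1, 0, 0, -0.06, 0, 0, 0]]
  ]
}}

```text
time: 9.4
tcp_pos: [0.5951, -0.0823, 0.2352]
tcp_rot: [-3.141, -0.055, 0.005]
force: [0.6, -0.5, -0.0]
grip_width: 0.0006
```

```bash
python3 - <<'E'
from h import *
S=robot.read_camera("side");T=robot.read_camera("top")
s=robot.sense();print(s['time'],s['tcp_pos'],s['force'])
a=cv2.resize(S["img"][180:400,160:400],(400,367));b=cv2.resize(T["img"][120:340,280:520],(400,367))
cv2.imwrite("pics/b7.png",np.hstack([a,b]))
E
```

```text
9.5 [ 0.59358764 -0.08226663  0.23359235] [ 0.59291562  0.26202398 -0.13412537]
```

View pics/b7.png

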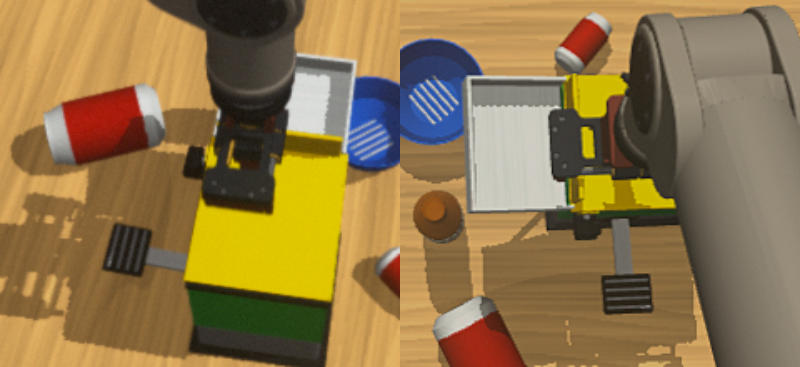

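The gripper is over the disc and its body is clear above the flap. Pushing down slowly now.

>>> {"name": "arm_command", "arguments": {
  "targets": [
    [[1, 0, 0, -0.005, 0, 0, 0], [1, 0, 0, -0.01, 0, 0, 0], [1, 0, 0, -0.015, 0, 0, 0], [1, 0, 0, -0.018, 0, 0, 0], [1, 0, 0, -0.02, 0, 0, 0]]
  ]
}}

```text
time: 9.92
tcp_pos: [0.5967, -0.082, 0.218]
tcp_rot: [-3.141, -0.054, -0.0]
force: [-3.4, 0.1, 9.8]
grip_width: 0.0003
```

>>> {"name": "arm_command", "arguments": {
  "targets": [
    [[1, 0, 0, -0.001, 0, 0, 0], [1, 0, 0, -0.002, 0, 0, 0], [1, 0, 0, -0.003, 0, 0, 0], [1, 0, 0, -0.004, 0, 0, 0], [1, 0, 0, -0.005, 0, 0, 0]]
  ]
}}

```text
time: 10.33
tcp_pos: [0.597, -0.0818, 0.2167]
tcp_rot: [3.141, 0.054, 0.003]
force: [-11.5, 0.3, 29.0]
grip_width: 0.0005
```

>>> {"name": "arm_command", "arguments": {
  "targets": [
    [[1, 0, 0, -0.001, 0, 0, 0], [1, 0, 0, -0.002, 0, 0, 0], [1, 0, 0, -0.003, 0, 0, 0], [1, 0, 0, -0.004, 0, 0, 0], [1, 0, 0, -0.005, 0, 0, 0]]
  ]
}}

```text
time: 10.75
tcp_pos: [0.5969, -0.0817, 0.2079]
tcp_rot: [-3.141, -0.055, -0.001]
force: [-0.2, 2.5, 2.9]
grip_width: 0.0006
```

>>> {"name": "arm_command", "arguments": {
  "targets": [
    [[1, 0, 0, -0.001, 0, 0, 0], [1, 0, 0, -0.0015, 0, 0, 0], [1, 0, 0, -0.002, 0, 0, 0], [1, 0, 0, -0.002, 0, 0, 0], [1, 0, 0, -0.002, 0, 0, 0]]
  ]
}}

```text
time: 11.17
tcp_pos: [0.597, -0.0817, 0.2073]
tcp_rot: [-3.141, -0.055, -0.002]
force: [-4.7, 1.4, 12.4]
grip_width: 0.0005
```

It's on a hard stop at z = 0.207, which is the shut height. Lifting off gently and backing away to check.

>>> {"name": "arm_command", "arguments": {
  "targets": [
    [[1, 0, 0, 0.002, 0, 0, 0], [1, 0, 0, 0.006, 0, 0, 0], [1, 0, 0, 0.02, 0, 0, 0], [1, 0, 0, 0.045, 0, 0, 0], [1, 0, 0, 0.08, 0, 0, 0]]
  ]
}}

```text
time: 11.58
tcp_pos: [0.5948, -0.0827, 0.2835]
tcp_rot: [-3.141, -0.054, 0.009]
force: [-0.6, 0.4, -0.1]
grip_width: 0.0004
```

>>> {"name": "arm_command", "arguments": {
  "targets": [
    [[1, 0, 0, 0.02, 0, 0, 0], [1, -0.03, -0.007, 0.03, 0, 0, 0], [1, -0.065, -0.014, 0.03, 0, 0, 0], [1, -0.1, -0.021, 0.03, 0, 0, 0], [1, -0.13, -0.03, 0.03, 0, 0, 0]]
  ]
}}

```text
time: 12.0
tcp_pos: [0.4646, -0.1124, 0.3154]
tcp_rot: [3.141, 0.055, -0.001]
force: [0.4, -0.2, -0.9]
grip_width: 0.0004
```

>>> {"name": "arm_command", "arguments": {
  "targets": [
    [[1, -0.015, -0.02, 0, 0, 0, 0], [1, -0.025, -0.04, 0, 0, 0, 0], [1, -0.03, -0.06, 0, 0, 0, 0], [1, -0.03, -0.06, 0, 0, 0, 0], [1, -0.03, -0.06, 0, 0, 0, 0]]
  ]
}}

```text
time: 12.42
tcp_pos: [0.4362, -0.1731, 0.3155]
tcp_rot: [3.141, 0.05, -0.0]
force: [0.6, 0.7, -0.4]
grip_width: 0.0005
```

```bash
python3 - <<'E'
from h import *
S=robot.read_camera("side");T=robot.read_camera("top")
s=robot.sense();print(s['time'],s['tcp_pos'],s['force'])
R=[]
for c,near in((S,(312,294)),(T,(409,216))):
    d,st,_=blob(c["img"].max(2)<75,near); print(d,st); R.append(d)
print(tri(S,R[0],T,R[1]))
cv2.imwrite("pics/b8.png",S["img"]);cv2.imwrite("pics/c8.png",T["img"])
E
```

```text
12.5167 [ 0.43698015 -0.1712981   0.31551804] [-0.28775552  1.16896056 -0.48464779]
[312.30141844 294.17021277] [303 286  20  18 282]
[408.67207792 215.70779221] [399 206  20  20 308]
(array([ 0.59674444, -0.08059643,  0.20730568]), np.float64(0.0006525704738381992))
```

View pics/b8.png

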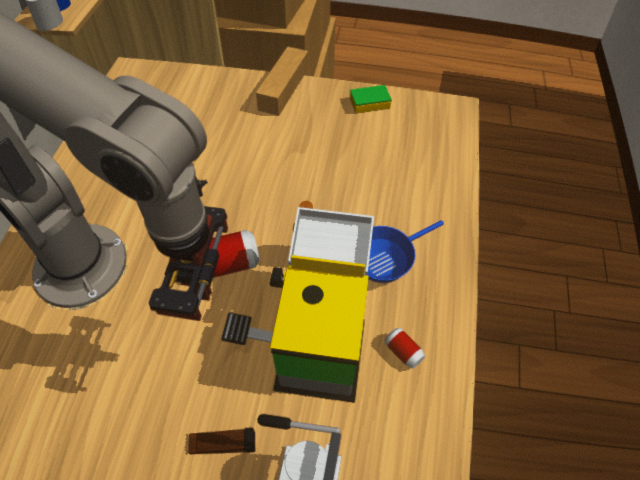

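View pics/c8.png

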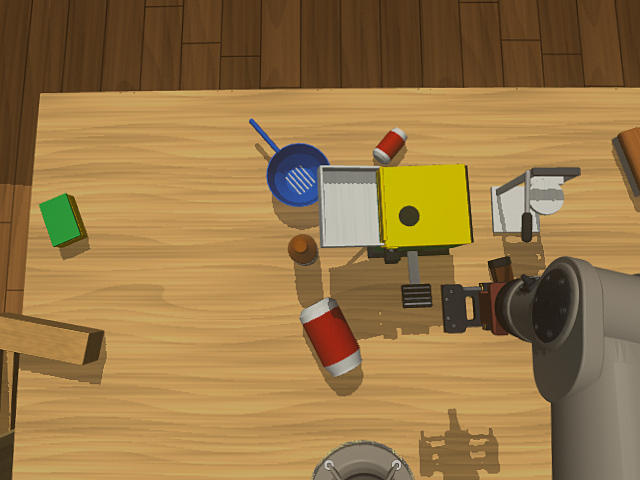

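The disc is back at its original pixels in both views: (312,294) in the side view and (409,216) in the top view, at z = 0.2073. So the lid is latched. The tray is empty, the bystanders are in their original places, and the arm is clear and still. Handing in.

```bash
python3 -c "
from station import robot
print(robot.close_job())"
```

```text
the job is handed in; nothing more can be done
None
```

The job is done and handed in at about 12.5 s of the 48 s allowed.

- **Can:** I pressed the pedal down about 47 mm with the closed fingers. The lid rose and the can rolled off the tray into the bin without being touched.
- **Easing down:** I let the pedal up over about 2.5 s. The lid came to rest unlatched, with the disc 10 mm above its shut height (about 0.09 rad).
- **Latching:** I pushed on the rubber disc until the lid snapped shut. The highest force reading during the push was 29 N, more than the roughly 8 N stated, but well under the 120 N wrist limit.

**Last checks:** After I backed the arm away, the disc was at z = 0.2073 m, the same as at the start, so the lid is latched and stayed shut. The tray is empty. By eye, the bottle, crusher, sieve and door stop have not moved; the arm partly hid the door stop in the last top view, but the side view showed it clear.

I never saw the can inside the bin directly, because the lid hid it. That it is in there is inferred from the empty tray, the can being nowhere else in view, and the lid closing fully.

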